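Start the flange nut on the bowl-ring stud

ROBOT

A 7-joint arm with a two-finger parallel gripper is mounted at the origin on the work surface. World frame = base frame: x ahead of the robot, y to its left, z up, the work surface at z = 0. Lengths are in m, angles in rad, forces in N, time in s.
With the tool pointing down it reaches from about 0.425 to 0.875 m from the base axis. Payload 4.7 kg.
Tool frame: the origin (TCP) lies midway between the tips of the shut fingers; the grasp point (between the pads) lies 19 mm behind it; z points along the fingers, x is the direction in which the jaws open and shut, and the axes are right-handed (so a half turn about z gives the same grasp; the last joint's range is limited). The gripper opens to 85 mm and grips with 20 to 120 N. Pads are 22 mm wide; open, the fingers measure 114 mm over their backs; the gripper's body (76 mm by 85 mm) begins 54 mm behind the grasp point. The pads swing forward as they close: fully open they stand 13 mm farther back than shut.
Start: joints at [-1.315, 0.321, -0.07, 1.45, 0.023, 1.371, -0.057], TCP at [0.156, 0.631, 0.231] pointing down, gripper open.
Joint ranges: [-2.86, 2.86], [-0.3, 2.09], [-1.38, 1.24], [0.06, 2.45], [-1.56, 4.7], [0.09, 2.05], [-2.69, 2.69]. Speed limits (rad/s): [2.57, 2.57, 3.14, 3.14, 3.14, 3.14, 3.14].

INTERFACE

Orientations are given as a rotation vector (axis times angle).
In Python, from workcell import robot, imaging gives the robot as it stands.
- The arm moves only by the tool send_rows, never from a script. Its argument "motion" is a list of rows, each an object of numbers: "jaw": the finger opening in mm, from 0 to 85.4; "dx", "dy", "dz": the shift along the tool's x, y, z in mm; "ax", "ay", "az": the turn, a rotation vector about the tool's x, y, z in rad. A call has exactly 8 rows; each row shifts and turns the commanded pose from where the row before left it, along the tool's axes as they then stand; what a row does not reach is not made up. A row lasts 1/12 s, in which the tool goes at most 41.7 mm and 7.16 degrees, less where a joint would pass 70% of its speed; a pose out of reach is approached as far as the arm can. A call is refused whole if a number of a shift passes 41.7 or a number of a turn 0.125, either way. A call with a gripper value outside its range is refused whole. The fingers move at their own pace and stop on an object; "newtons" is the grip in N (left out, the last holds). Time passes only in rows, so rows that do not move let the fingers close, or fill a call up. It gives the time, the measured TCP pose, the force and the opening at its end, in the units of the state.
- robot.get_state(): the state, without advancing time (a new reading comes with each control period).
- imaging.capture(name): name is "scene" or "top" or "wrist"; returns (picture, depth): 480x640x3 uint8, red, green, blue; 480x640 float32, m along the optical axis (not along the pixel's ray), 0 where there is no reading.
- imaging.camera_model(name): a dict with "fx", "fy", "cx", "cy" (pixels), "D" ([k1, k2, p1, p2, k3] as OpenCV has them; the pictures are not rectified), "rvec" (rotation vector, rad) and "tvec" (3), from world to camera coordinates, as OpenCV has them; the wrist camera has in their place "hand_eye" (4x4, takes a point from camera to tool coordinates, whose origin is the TCP and whose axes are the tool frame's). Camera axes: x right, y down, z forward; pixel columns grow to the right and rows downward; lengths in m; the calibration is good to about 2 mm. A picture is of the moment at which its call begins: read the wrist's pose just before it. camera_model takes no time and is no camera call.
- robot.finish_job(): hands the job in, once; it reports no verdict.
Trained networks look in the newest picture that a camera, given by its name, has taken for a name from the list of things; names that differ only in an ending like _2 or _b are one class to them, and where a whole thing is asked for, a point or a joint stands for the part that bears it (a point fixed in the world has none). Each returns a list of dicts, best first, with "confidence" (0 to 1); they miss things now and then, are a little off and sometimes report something else, mostly with a low value. They report only what shows in the picture. A call takes as long as a camera call. They do not tell look-alikes from the thing itself.
- imaging.masks_of(thing, camera): "mask" (480x640 bool, what is visible of it) and "rect" ([left, top, right, bottom] in pixels, round what is visible of it).
The state is a dict: "clock": time; "joint_positions": joint angles; "joint_velocities": joint speeds; "joint_efforts": joint torques, N m; "position": TCP position; "ee_rot": TCP orientation; "contact_force": force on the tool from outside, world axes, zero at the start; "moment": the same for the moment, N m; "gripper_width": finger opening in m.
Only numpy, scipy, OpenCV 4.12 (cv2) and the standard library are available. Lean on these libraries where they do the work, as an engineer would, in place of code of your own. Each camera call takes 0.05 s, during which the arm holds its last target. There are 200 camera calls.

TASK

Fasten the bowl ring of the egg-cracking station: set the loose flange nut, flange down, on the upright stud, find where its thread drops in by backing it off with a light touch, then screw it clockwise until its flange lies flush on the clamp plate, and let go. Never force the nut against the stud or the plate, and leave the bowl, the eggs and the bottle where they are.

Things in the scene. Friction and masses are not known exactly. Their poses are not given: they have to be found in the camera images.
- nut: Loose steel hex flange nut, about 300 g, flange down on the worktop, 30 mm high: round flange 70 mm across and 5 mm thick below, hexagon 55 mm across flats and 25 mm high above, bore 44 mm right through. Origin: on its axis at the flange's underside; z up; x through the middle of a flat (flats every 60 degrees).
- bracket: Fixed steel bracket: base plate 120 x 120 x 12 mm, on it the clamp plate of the bowl ring (80 mm wide, top 22 mm above the worktop), with a bar ring of 176 mm diameter round the bowl. It carries the stud. Origin: at worktop height on the stud's axis; z up; x from the stud to the ring's centre, 190 mm away. More than 60 N between nut and bracket or stud (all contacts added) counts as forcing.
- seat (a point): Point on the stud's axis at the top of the clamp plate, 22 mm above the worktop; axes as the bracket's. The nut's origin comes here when fully home. Once dropped in, the nut has only some 10 degrees of free turn backwards before a post stops it hard; turned clockwise and let sink with the lead it meets the plate after 65 to 80 degrees: stop there, it tightens at once.
- bowl: Bystander: loose steel bowl, 144 mm across, 55 mm high, standing inside the bowl ring. Origin: centre of its underside.
- eggs: Bystander: clear tray of twelve eggs, 150 x 200 mm, 58 mm high. Origin: centre of its underside.
- bottle: Bystander: loose white bottle with a blue cap, 60 mm across, 170 mm high. Origin: centre of its underside.
- lugs (a point): Nut's axis 10 mm above its underside, at the three brass lugs (its thread) in the bore: 120 degrees apart, one along the nut's x, 3 mm thick, reaching in to 17.5 mm from the axis. Set down, they first land either on the stud's ramps (nut's underside 6.7 to 13.5 mm above the clamp plate) or on the caps (20.5 mm above); backed off from a cap they fall to the foot of a ramp: that is not the thread.
- stud_tip (a point): Tip of the upright stud, 60 mm above the worktop: tapered nose 24 to 33 mm thick, 8 mm long, then a 33 mm core with a coarse right-hand brass thread 41 mm across, three starts 120 degrees apart, lead 27 mm (4.3 mm per radian). The stud does not turn; the angle of its thread is unknown and differs every time (axes here are the bracket's). Play in the nut: 1 mm sideways, 2 mm axially.
- thread_top (a point): Stud's axis, 44 mm above the worktop, at the top of 3 ramps (thread starts) that rise counterclockwise seen from above. Each foot has a post whose cap (4.5 to 7 mm above this point) roofs the entry behind it: turned clockwise down a ramp the lugs jam on the posts. Backed off counterclockwise under a light push they climb, go below the caps and drop 8 mm (to 5 mm over the plate) within 130 degrees.
Mind the look-alikes: they are no part of the job. What is shaped like the nut but green or pink is not meant.

How it is judged:
By the outcome, as a careful person would: the job done as asked, in the order asked, and still so for the second after the job is handed in, with the robot touching nothing.
It also fails if it takes over 72 s, if anything falls off the work surface, if the arm or the gripper's body presses on something with over 40 N, if the wrist force passes 120 N, or if a joint passes its speed limit or range.

## Working session

There is one attempt and no reset: what is moved stays moved. The work goes in short steps, Python scripts to look and compute and a tool call to move; the robot and the scene stay as the last step left them, time stands still between calls to the robot, and variables do not carry over. Pictures are saved under pics/ and viewed, about 8 in all and at most 12, crops included, and the job is handed in when it is done.

Besides the shell and the picture viewer there is one more tool, called after ">>>" as name(argument=value, ...) on one line, values as JSON. send_rows: Moves the arm, as the interface text tells. Its arguments: {"type":"object","properties":{"motion":{"type":"array"},"newtons":{"type":"number"}},"required":["motion"]}

```bash
mkdir -p pics; ls; cat > h.py <<'E'
import numpy as np,cv2
from workcell import robot,imaging
from scipy.spatial.transform import Rotation as R
def cloud(name,depth,st=None):
    m=imaging.camera_model(name);K=np.array([[m['fx'],0,m['cx']],[0,m['fy'],m['cy']],[0,0,1]]);D=np.array(m['D'])
    v,u=np.mgrid[0:480,0:640]
    p=cv2.undistortPoints(np.stack([u,v],-1).reshape(-1,1,2).astype(float),K,D).reshape(480,640,2)
    c=np.concatenate([p*depth[...,None],depth[...,None]],-1).reshape(-1,3).astype(float)
    if 'rvec' in m:
        r=R.from_rotvec(np.ravel(m['rvec']));w=r.inv().apply(c-np.ravel(m['tvec']))
    else:
        T=np.array(m['hand_eye']);c=c@T[:3,:3].T+T[:3,3]
        w=R.from_rotvec(st['ee_rot']).apply(c)+np.array(st['position'])
    w=w.reshape(480,640,3);w[depth==0]=np.nan
    return w
def save(n,im,s=1): cv2.imwrite('pics/'+n,cv2.resize(im[...,::-1],None,fx=s,fy=s,interpolation=cv2.INTER_CUBIC))
E
python3 - <<'E'
from h import *
st=robot.get_state();print({k:np.round(v,3) for k,v in st.items()})
ims=[]
for n in ['scene','top']:
    im,d=imaging.capture(n);w=cloud(n,d);np.savez(n,im=im,d=d,w=w);ims.append(im)
    for t in ['nut','bracket','bowl','eggs','bottle','stud_tip']:
        for r in imaging.masks_of(t,n):
            m=r['mask'];p=w[m];print(n,t,round(r['confidence'],2),np.round(r['rect']),np.round(np.nanmedian(p,0),3),np.round(np.nanmax(p[:,2]),3),np.median(im[m],0))
save('a.png',np.hstack(ims),.625)
save('top.png',ims[1])
E
```

```text
pics
{'clock': np.float64(0.0), 'joint_positions': array([-1.315,  0.322, -0.07 ,  1.452,  0.023,  1.371, -0.057]), 'joint_velocities': array([-0.   ,  0.001,  0.   ,  0.001, -0.   ,  0.002,  0.   ]), 'joint_efforts': array([-1.0000e-03, -4.9356e+01, -3.8300e-01, -3.1434e+01,  1.3000e-02,
        1.1000e-02,  0.0000e+00]), 'position': array([0.156, 0.631, 0.23 ]), 'ee_rot': array([ 2.472e+00,  1.937e+00, -2.000e-03]), 'contact_force': array([ 0.162, -0.242, -0.637]), 'moment': array([-0.002,  0.036, -0.007]), 'gripper_width': np.float64(0.085)}
scene nut 0.94 [425. 207. 458. 244.] [0.627 0.216 0.018] 0.035 [72. 73. 74.]
scene nut 0.9 [374. 227. 414. 268.] [0.637 0.104 0.016] 0.035 [29.  66.5 37.5]
scene nut 0.88 [444. 261. 478. 293.] [0.746 0.181 0.018] 0.036 [27. 65. 34.]
scene nut 0.67 [457. 178. 495. 212.] [0.582 0.321 0.019] 0.038 [94. 56. 65.]
scene bracket 0.82 [246. 234. 402. 389.] [ 0.633 -0.101  0.022] 0.066 [112.  110.  111.5]
scene bowl 0.79 [308. 294. 390. 371.] [ 0.761 -0.053  0.024] 0.062 [97. 96. 97.]
scene eggs 0.96 [ 91. 217. 216. 315.] [ 0.5   -0.337  0.039] 0.062 [
[... 198 characters left out ...]
211. 162. 242. 192.] [0.735 0.189 0.012] 0.038 [30. 92. 51.]
top nut 0.71 [154. 236. 184. 264.] [0.581 0.323 0.014] 0.036 [131.  80. 100.]
top nut 0.68 [198. 217. 231. 243.] [0.62  0.216 0.011] 0.039 [109. 114. 119.]
top nut 0.66 [247. 211. 281. 241.] [0.631 0.104 0.008] 0.037 [34. 98. 55.]
top bracket 0.92 [296. 120. 392. 274.] [ 0.621 -0.095  0.02 ] 0.065 [114. 112. 116.]
top bowl 0.82 [305. 127. 370. 191.] [ 0.781 -0.062  0.022] 0.06 [95. 94. 97.]
top eggs 0.69 [419. 254. 514. 324.] [ 0.484 -0.331  0.037] 0.065 [117. 117. 113.]
top bottle 0.79 [183. 283. 220. 316.] [0.473 0.223 0.114] 0.175 [72. 75. 96.]
top stud_tip 0.98 [296. 122. 389. 276.] [ 0.62  -0.095  0.02 ] 0.065 [115. 112. 116.]
```

```bash
python3 - <<'E'
from h import *
a=np.load('scene.npz')['im'];b=np.load('top.npz')['im']
save('b.png',np.hstack([cv2.resize(a[100:400,80:520],(400,273)),cv2.resize(b[100:330,140:520],(400,242)) if 0 else cv2.resize(b[100:373,140:540],(400,273))]))
E
```

```text
(no output)
```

View pics/b.png

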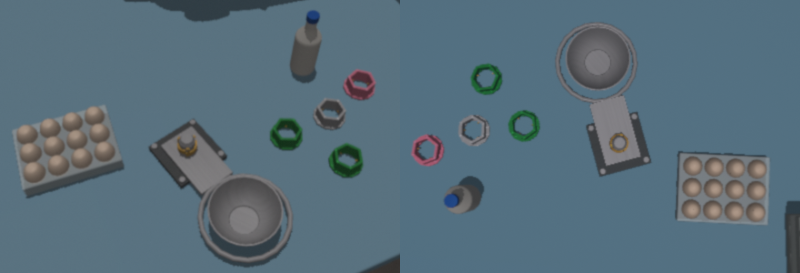

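```bash
python3 - <<'E'
from h import *
m=imaging.camera_model('wrist');print({k:np.round(v,3) for k,v in m.items()})
from scipy.optimize import least_squares
for n,r in [('scene',(425,207,458,244)),('top',(198,217,231,243))]:
    w=np.load(n+'.npz')['w'];p=w[r[1]-4:r[3]+4,r[0]-4:r[2]+4].reshape(-1,3)
    q=p[(p[:,2]>.026)&(p[:,2]<.045)]
    print(n,len(q),q.mean(0).round(4),q.min(0).round(4),q.max(0).round(4),'table',np.nanmedian(p[p[:,2]<.004][:,2]) if 1 else 0)
    w2=w.reshape(-1,3);s=w2[(abs(w2[:,0]-.61)<.12)&(abs(w2[:,1]+.1)<.08)]
    t=s[(s[:,2]>.045)&(s[:,2]<.07)&(s[:,0]<.66)];print('stud',len(t),np.mean(t,0).round(4),t.min(0).round(3),t.max(0).round(3))
E
```

```text
{'fx': np.float64(391.427), 'fy': np.float64(391.427), 'cx': np.float64(319.463), 'cy': np.float64(246.755), 'D': array([-0.07,  0.  ,  0.  ,  0.  ,  0.  ]), 'hand_eye': array([[ 1.   ,  0.   , -0.   , -0.001],
       [-0.   ,  0.951,  0.309, -0.08 ],
       [ 0.   , -0.309,  0.951, -0.142],
       [ 0.   ,  0.   ,  0.   ,  1.   ]])}
scene 283 [0.6234 0.2205 0.0302] [0.5919 0.1905 0.026 ] [0.654  0.2503 0.035 ] table 0.0011077254566190138
stud 272 [ 0.5907 -0.1059  0.0567] [ 0.57  -0.122  0.045] [ 0.607 -0.084  0.066]
top 191 [0.6235 0.2212 0.03  ] [0.5923 0.1926 0.026 ] [0.6547 0.2487 0.0385] table -0.00042402326574239016
stud 207 [ 0.5867 -0.105   0.0562] [ 0.569 -0.123  0.045] [ 0.606 -0.086  0.065]
```

>>> send_rows(motion=[{"dx":-17.9,"dy":34.5,"dz":0},{"dx":-17.9,"dy":34.5,"dz":0},{"dx":-17.9,"dy":34.5,"dz":0},{"dx":-17.9,"dy":34.5,"dz":0},{"dx":-17.9,"dy":34.5,"dz":0},{"dx":-17.9,"dy":34.5,"dz":0},{"dx":-17.9,"dy":34.5,"dz":0},{"dx":-17.9,"dy":34.5,"dz":0}])

```text
schema error: expected keys jaw, dx, dy, dz, ax, ay, az
```

>>> send_rows(motion=[{"dx":-17.9,"dy":34.5,"dz":5},{"dx":-17.9,"dy":34.5,"dz":5},{"dx":-17.9,"dy":34.5,"dz":10},{"dx":-17.9,"dy":34.5,"dz":10},{"dx":-17.9,"dy":34.5,"dz":10},{"dx":-17.9,"dy":34.5,"dz":10},{"dx":-17.9,"dy":34.5,"dz":10},{"dx":-17.9,"dy":34.5,"dz":10}])

```text
schema error: expected keys jaw, dx, dy, dz, ax, ay, az
```

>>> send_rows(motion=[{"jaw":85},{"jaw":85},{"jaw":85},{"jaw":85},{"jaw":85},{"jaw":85},{"jaw":85},{"jaw":85}])

```text
schema error: expected keys jaw, dx, dy, dz, ax, ay, az
```

>>> send_rows(motion=[{"jaw":85,"dx":-17.9,"dy":34.5,"dz":0,"ax":0,"ay":0,"az":0},{"jaw":85,"dx":-17.9,"dy":34.5,"dz":0,"ax":0,"ay":0,"az":0},{"jaw":85,"dx":-17.9,"dy":34.5,"dz":0,"ax":0,"ay":0,"az":0},{"jaw":85,"dx":-17.9,"dy":34.5,"dz":0,"ax":0,"ay":0,"az":0},{"jaw":85,"dx":-17.9,"dy":34.5,"dz":0,"ax":0,"ay":0,"az":0},{"jaw":85,"dx":-17.9,"dy":34.5,"dz":0,"ax":0,"ay":0,"az":0},{"jaw":85,"dx":-17.9,"dy":34.5,"dz":0,"ax":0,"ay":0,"az":0},{"jaw":85,"dx":-17.9,"dy":34.5,"dz":0,"ax":0,"ay":0,"az":0}])

```text
clock: 1.37
position: [0.3906, 0.4246, 0.2317]
ee_rot: [-2.473, -1.937, -0.001]
contact_force: [0.4, 1.7, 0.0]
gripper_width: 0.0851
```

>>> send_rows(motion=[{"jaw":85,"dx":-17.9,"dy":34.5,"dz":5,"ax":0,"ay":0,"az":0},{"jaw":85,"dx":-17.9,"dy":34.5,"dz":5,"ax":0,"ay":0,"az":0},{"jaw":85,"dx":-17.9,"dy":34.5,"dz":10,"ax":0,"ay":0,"az":0},{"jaw":85,"dx":-17.9,"dy":34.5,"dz":10,"ax":0,"ay":0,"az":0},{"jaw":85,"dx":-17.9,"dy":34.5,"dz":10,"ax":0,"ay":0,"az":0},{"jaw":85,"dx":-17.9,"dy":34.5,"dz":10,"ax":0,"ay":0,"az":0},{"jaw":85,"dx":-17.9,"dy":34.5,"dz":10,"ax":0,"ay":0,"az":0},{"jaw":85,"dx":-17.9,"dy":34.5,"dz":10,"ax":0,"ay":0,"az":0}])

```text
clock: 2.03
position: [0.6243, 0.2196, 0.1611]
ee_rot: [2.473, 1.938, 0.001]
contact_force: [0.6, -0.1, 0.2]
gripper_width: 0.0854
```

```bash
python3 - <<'E'
from h import *
st=robot.get_state();im,d=imaging.capture('wrist');w=cloud('wrist',d,st);np.savez('w1',im=im,d=d,w=w)
print(st['position'],st['joint_positions'].round(3) if hasattr(st['joint_positions'],'round') else st['joint_positions'])
for r in imaging.masks_of('nut','wrist'): print(r['confidence'],r['rect'],np.nanmedian(w[r['mask']],0).round(3))
save('w1.png',im)
p=w.reshape(-1,3);q=p[(np.hypot(p[:,0]-.623,p[:,1]-.2205)<.06)]
q=q[(q[:,2]>.025)&(q[:,2]<.04)];print(len(q),q.mean(0).round(4),q.min(0).round(4),q.max(0).round(4),np.median(q,0).round(4))
E
```

```text
[0.6242985  0.21960728 0.16111483] [-0.601  0.389  0.289  1.521 -0.114  1.248  1.033]
0.8 [392.3, 84.0, 494.7, 183.3] [0.575 0.32  0.019]
0.77 [137.2, 224.5, 232.5, 311.3] [0.626 0.11  0.017]
0.75 [273.6, 176.7, 363.8, 272.4] [0.616 0.22  0.018]
0.7 [278.5, 318.1, 359.2, 402.0] [0.73  0.192 0.017]
0.32 [221.1, 1.6, 333.9, 59.2] [0.496 0.231 0.087]
1928 [0.6202 0.2192 0.0288] [0.5892 0.1913 0.025 ] [0.6522 0.2472 0.0316] [0.6197 0.2193 0.0289]
```

View pics/w1.png

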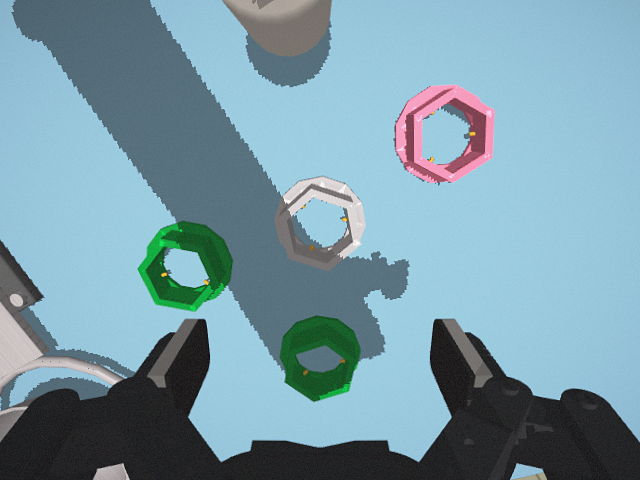

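```bash
cat >> h.py <<'E'
def hexfit(w,c0,z0=.026,z1=.034,r=.036):
    p=w.reshape(-1,3);q=p[(np.hypot(p[:,0]-c0[0],p[:,1]-c0[1])<r)&(p[:,2]>z0)&(p[:,2]<z1)][:,:2]
    best=[]
    for th in np.radians(np.arange(0,60,.5)):
        e=0;c=np.zeros(2);W=[]
        for k in range(3):
            u=np.array([np.cos(th+k*np.pi/3),np.sin(th+k*np.pi/3)]);s=q@u
            lo,hi=np.percentile(s,[.7,99.3]);W.append(hi-lo);c+=u*(hi+lo)/2
        best.append((sum(W),np.degrees(th),*(c*2/3),*W))
    b=min(best);return np.round(b,4),len(q)
E
python3 - <<'E'
from h import *
z=np.load('w1.npz');w=z['w'];im=z['im'].astype(int)
print(hexfit(w,(.621,.2195)))
print(hexfit(np.load('top.npz')['w'],(.6235,.2205)),hexfit(np.load('scene.npz')['w'],(.6235,.2205)))
hsv=cv2.cvtColor(z['im'],cv2.COLOR_RGB2HSV)
o=(hsv[...,0]>10)&(hsv[...,0]<28)&(hsv[...,1]>120);o[:170]=0;o[280:]=0;o[:,:270]=0;o[:,370:]=0
n,l,s,c=cv2.connectedComponentsWithStats(o.astype(np.uint8))
for i in range(1,n): print(c[i],s[i][4],np.nanmedian(w[l==i],0).round(4))
# reproject lugs at z=.0115 via pixel rays
st=dict(position=[.6243,.2196,.1611],ee_rot=[2.473,1.938,.001])
E
```

```text
(array([ 0.1643, 27.5   ,  0.6208,  0.2192,  0.0548,  0.0545,  0.0549]), 1875)
(array([ 0.1637, 30.5   ,  0.6233,  0.2208,  0.0547,  0.0544,  0.0546]), 181) (array([ 0.1679, 29.5   ,  0.6229,  0.2206,  0.0548,  0.0564,  0.0568]), 276)
[303.2 206.6] 5 [0.6047 0.2103 0.0106]
[344.94117647 218.88235294] 17 [0.6214 0.2391 0.0104]
[311.61111111 247.22222222] 18 [0.6377 0.2085 0.0103]
```

>>> send_rows(motion=[{"jaw":85,"dx":0,"dy":0,"dz":4,"ax":0,"ay":0,"az":0.105},{"jaw":85,"dx":0,"dy":0,"dz":4,"ax":0,"ay":0,"az":0.105},{"jaw":85,"dx":0,"dy":0,"dz":4,"ax":0,"ay":0,"az":0.105},{"jaw":85,"dx":0,"dy":0,"dz":4,"ax":0,"ay":0,"az":0.105},{"jaw":85,"dx":0,"dy":0,"dz":4,"ax":0,"ay":0,"az":0.105},{"jaw":85,"dx":0,"dy":0,"dz":4,"ax":0,"ay":0,"az":0.105},{"jaw":85,"dx":0,"dy":0,"dz":4,"ax":0,"ay":0,"az":0.105},{"jaw":85,"dx":0,"dy":0,"dz":4,"ax":0,"ay":0,"az":0.105}])

```text
clock: 2.8
position: [0.6227, 0.2215, 0.1293]
ee_rot: [-3.049, -0.753, -0.0]
contact_force: [0.5, 0.2, -0.3]
gripper_width: 0.0847
```

```bash
sleep 1; cat >> h.py <<'E'
def phi(st): x=R.from_rotvec(st['ee_rot']).as_matrix(); return np.degrees(np.arctan2(x[1,0],x[0,0])), x[:,2].round(4)
E
python3 - <<'E'
from h import *
st=robot.get_state();im,d=imaging.capture('wrist');w=cloud('wrist',d,st);np.savez('w2',im=im,d=d,w=w)
print(st['position'],np.round(st['joint_positions'],3),phi(st))
save('w2.png',im[110:350,200:440],2)
print(hexfit(w,(.622,.2195)));p=w.reshape(-1,3);print('table',np.nanmedian(p[np.abs(p[:,2])<.006][:,2]))
E
```

```text
[0.62272073 0.2215265  0.12934802] [-0.706  0.425  0.422  1.56  -0.183  1.195  0.234] (np.float64(27.755833651805524), array([ 0.e+00,  5.e-04, -1.e+00]))
(array([ 0.1644, 27.5   ,  0.621 ,  0.2194,  0.0546,  0.0548,  0.0549]), 2356)
table -0.0008208528337362853
```

View pics/w2.png

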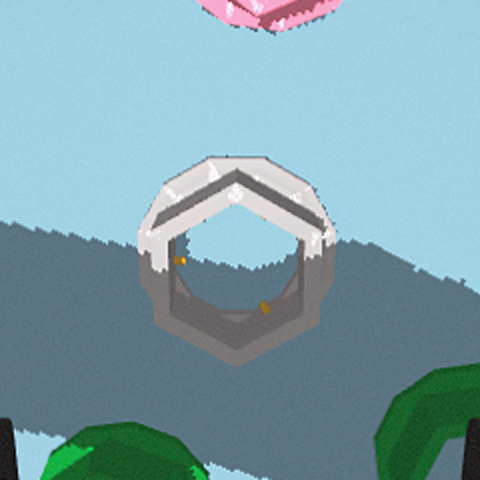

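>>> send_rows(motion=[{"jaw":85,"dx":-1.2,"dy":1.0,"dz":25,"ax":0,"ay":0,"az":0},{"jaw":85,"dx":0,"dy":0,"dz":25,"ax":0,"ay":0,"az":0},{"jaw":85,"dx":0,"dy":0,"dz":25,"ax":0,"ay":0,"az":0},{"jaw":85,"dx":0,"dy":0,"dz":20,"ax":0,"ay":0,"az":0},{"jaw":85,"dx":0,"dy":0,"dz":15,"ax":0,"ay":0,"az":0},{"jaw":85,"dx":0,"dy":0,"dz":10,"ax":0,"ay":0,"az":0},{"jaw":85,"dx":0,"dy":0,"dz":6,"ax":0,"ay":0,"az":0},{"jaw":85,"dx":0,"dy":0,"dz":0,"ax":0,"ay":0,"az":0}], newtons=30)

```text
clock: 3.52
position: [0.622, 0.2194, 0.0025]
ee_rot: [3.048, 0.762, -0.002]
contact_force: [-1.1, -0.5, -0.3]
gripper_width: 0.0848
```

>>> send_rows(motion=[{"jaw":50,"dx":0,"dy":0,"dz":0,"ax":0,"ay":0,"az":0},{"jaw":50,"dx":0,"dy":0,"dz":0,"ax":0,"ay":0,"az":0},{"jaw":50,"dx":0,"dy":0,"dz":0,"ax":0,"ay":0,"az":0},{"jaw":50,"dx":0,"dy":0,"dz":0,"ax":0,"ay":0,"az":0},{"jaw":50,"dx":0,"dy":0,"dz":0,"ax":0,"ay":0,"az":0},{"jaw":50,"dx":0,"dy":0,"dz":0,"ax":0,"ay":0,"az":0},{"jaw":50,"dx":0,"dy":0,"dz":0,"ax":0,"ay":0,"az":0},{"jaw":50,"dx":0,"dy":0,"dz":0,"ax":0,"ay":0,"az":0}])

```text
clock: 4.18
position: [0.6235, 0.2197, 0.0049]
ee_rot: [-3.048, -0.761, -0.004]
contact_force: [0.1, -0.3, 6.2]
gripper_width: 0.0544
```

>>> send_rows(motion=[{"jaw":50,"dx":0,"dy":0,"dz":-3,"ax":0,"ay":0,"az":0},{"jaw":50,"dx":0,"dy":0,"dz":-10,"ax":0,"ay":0,"az":0},{"jaw":50,"dx":0,"dy":0,"dz":-22,"ax":0,"ay":0,"az":0},{"jaw":50,"dx":0,"dy":0,"dz":-30,"ax":0,"ay":0,"az":0},{"jaw":50,"dx":0,"dy":0,"dz":-30,"ax":0,"ay":0,"az":0},{"jaw":50,"dx":0,"dy":0,"dz":-25,"ax":0,"ay":0,"az":0},{"jaw":50,"dx":-7,"dy":13,"dz":-12,"ax":0,"ay":0,"az":0},{"jaw":50,"dx":-14,"dy":26,"dz":-5,"ax":0,"ay":0,"az":0}], newtons=50)

```text
clock: 4.85
position: [0.6225, 0.1799, 0.1428]
ee_rot: [-3.042, -0.771, -0.007]
contact_force: [0.9, 0.3, -2.4]
gripper_width: 0.0539
```

>>> send_rows(motion=[{"jaw":50,"dx":-19,"dy":34,"dz":0,"ax":0,"ay":0,"az":0},{"jaw":50,"dx":-19,"dy":34,"dz":0,"ax":0,"ay":0,"az":0},{"jaw":50,"dx":-19,"dy":34,"dz":0,"ax":0,"ay":0,"az":0},{"jaw":50,"dx":-19,"dy":34,"dz":0,"ax":0,"ay":0,"az":0},{"jaw":50,"dx":-19,"dy":34,"dz":0,"ax":0,"ay":0,"az":0},{"jaw":50,"dx":-19,"dy":34,"dz":0,"ax":0,"ay":0,"az":0},{"jaw":50,"dx":-19,"dy":34,"dz":0,"ax":0,"ay":0,"az":0},{"jaw":50,"dx":-19,"dy":34,"dz":0,"ax":0,"ay":0,"az":0}])

```text
clock: 5.52
position: [0.6139, -0.1393, 0.1395]
ee_rot: [-3.048, -0.759, 0.003]
contact_force: [0.8, -0.0, -2.1]
gripper_width: 0.0539
```

>>> send_rows(motion=[{"jaw":50,"dx":-10,"dy":20,"dz":0,"ax":0,"ay":0,"az":0},{"jaw":50,"dx":0,"dy":0,"dz":0,"ax":0,"ay":0,"az":0},{"jaw":50,"dx":0,"dy":0,"dz":0,"ax":0,"ay":0,"az":0},{"jaw":50,"dx":0,"dy":0,"dz":0,"ax":0,"ay":0,"az":0},{"jaw":50,"dx":0,"dy":0,"dz":0,"ax":0,"ay":0,"az":0},{"jaw":50,"dx":0,"dy":0,"dz":0,"ax":0,"ay":0,"az":0},{"jaw":50,"dx":0,"dy":0,"dz":0,"ax":0,"ay":0,"az":0},{"jaw":50,"dx":0,"dy":0,"dz":0,"ax":0,"ay":0,"az":0}])

```text
clock: 6.18
position: [0.6165, -0.1577, 0.1403]
ee_rot: [-3.047, -0.763, -0.0]
contact_force: [0.0, -0.9, -1.7]
gripper_width: 0.0544
```

```bash
python3 - <<'E'
from h import *
st=robot.get_state();im,d=imaging.capture('wrist');w=cloud('wrist',d,st);np.savez('w3',im=im,d=d,w=w,pos=st['position'],rot=st['ee_rot'])
print(st['clock'],st['position'],np.round(st['joint_positions'],3),phi(st),st['contact_force'],st['moment'],st['gripper_width'])
save('w3.png',im)
p=w.reshape(-1,3);q=p[np.hypot(p[:,0]-.588,p[:,1]+.105)<.03];print(len(q))
for a,b in [(.02,.03),(.03,.044),(.044,.052),(.052,.058),(.058,.066)]:
    t=q[(q[:,2]>a)&(q[:,2]<b)];print(a,len(t),t.mean(0).round(4) if len(t) else '', t.min(0).round(4) if len(t) else '',t.max(0).round(4) if len(t) else '')
E
```

```text
6.1833 [ 0.61653795 -0.15769188  0.1402685 ] [-0.246  0.385  0.575  1.62  -0.221  1.202  0.866] (np.float64(28.115154829247032), array([-0.e+00,  3.e-04, -1.e+00])) [ 1.24498490e-03 -9.43162314e-01 -1.73336656e+00] [-0.01845479 -0.01310304  0.05765751] 0.05438030018821328
8322
0.02 2810 [ 0.5904 -0.1005  0.0212] [ 0.558  -0.1349  0.02  ] [ 0.6179 -0.0751  0.0287]
0.03 891 [ 0.5839 -0.104   0.0395] [ 0.5645 -0.1269  0.0328] [ 0.6058 -0.0862  0.0436]
0.044 450 [ 0.5848 -0.1055  0.0505] [ 0.5683 -0.1229  0.0441] [ 0.6052 -0.0864  0.052 ]
0.052 904 [ 0.5846 -0.1053  0.0552] [ 0.5694 -0.1224  0.052 ] [ 0.6009 -0.0908  0.058 ]
0.058 1462 [ 0.585  -0.1064  0.0591] [ 0.5724 -0.1191  0.058 ] [ 0.5975 -0.0942  0.0612]
```

View pics/w3.png

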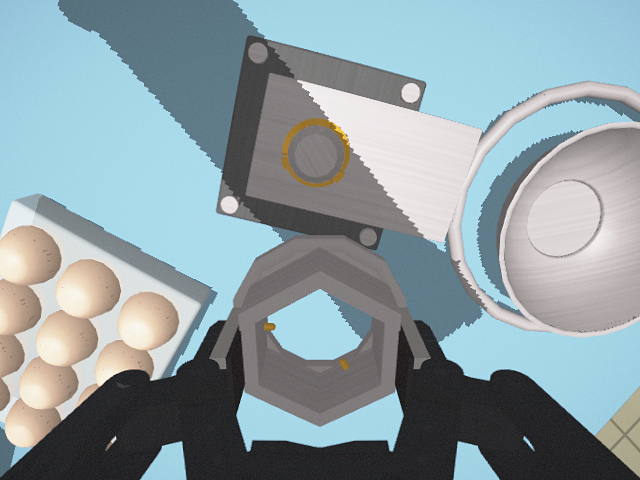

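```bash
python3 - <<'E'
from h import *
z=np.load('w3.npz');w=z['w'];p=w.reshape(-1,3)
T=z['pos'];M=R.from_rotvec(z['rot']).as_matrix()
q=p[np.hypot(p[:,0]-.6165,p[:,1]+.1577)<.04];q=q[np.isfinite(q[:,2])]
print(np.histogram(q[:,2],bins=np.arange(.12,.18,.004)))
f,n=hexfit(w,(.6165,-.1577),.159,.172,.04);print(f,n);c=np.array([f[2],f[3]])
print('nut centre in tool mm',((np.array([*c,T[2]])-T)@M*1000).round(2))
s=p[np.isfinite(p[:,2])&(p[:,2]>.058)&(np.hypot(p[:,0]-.585,p[:,1]+.1066)<.02)][:,:2].astype(np.float32)
(cx,cy),r=cv2.minEnclosingCircle(s);print('stud',cx,cy,r)
a=np.degrees(np.arctan2(p[:,1]-cy,p[:,0]-cx))%360;rr=np.hypot(p[:,0]-cx,p[:,1]-cy)
for k in range(0,360,10):
    m=(a>=k)&(a<k+10)&(rr>.0172)&(rr<.0205);v=p[m,2]*1000
    print(k,m.sum(),np.percentile(v,[5,25,50,75,95]).round(1) if m.sum() else '')
# lug angles
hsv=cv2.cvtColor(z['im'],cv2.COLOR_RGB2HSV)
o=(hsv[...,0]>10)&(hsv[...,0]<28)&(hsv[...,1]>120);o[:280]=0;o[400:]=0;o[:,:255]=0;o[:,385:]=0
n,l,s,cc=cv2.connectedComponentsWithStats(o.astype(np.uint8))
for i in range(1,n):
    if s[i][4]>8: v=np.nanmedian(w[l==i],0);print(cc[i],s[i][4],v.round(4),np.degrees(np.arctan2(v[1]-c[1],v[0]-c[0])),np.hypot(*(v[:2]-c)))
E
```

```text
(array([   0,    0,    0,  406, 4132, 1541, 1436, 1548, 1746, 1906, 3884,
       5451,  679,  747]), array([0.12 , 0.124, 0.128, 0.132, 0.136, 0.14 , 0.144, 0.148, 0.152,
       0.156, 0.16 , 0.164, 0.168, 0.172, 0.176]))
[ 0.186  28.      0.6155 -0.157   0.0762  0.0549  0.0549] 10518
nut centre in tool mm [-0.59 -1.1   0.  ]
stud 0.5848681330680847 -0.1064399778842926 0.013051195070147514
0 21 [36.6 37.  37.3 37.8 38.1]
10 25 [36.9 37.  37.7 38.1 38.5]
20 23 [37.8 38.2 38.6 39.  39.6]
30 33 [38.1 38.8 39.2 39.7 40.3]
40 30 [38.8 39.4 39.8 40.5 41.1]
50 31 [39.8 40.5 41.1 41.5 42. ]
60 30 [40.4 41.1 41.4 41.8 42.6]
70 32 [41.5 42.  42.3 42.6 43.2]
80 33 [33.6 41.3 42.3 42.7 43.3]
90 27 [35.  49.4 50.1 50.3 51. ]
100 32 [48.6 49.6 50.  50.8 51.1]
110 29 [34.9 35.6 36.3 49.4 50.3]
120 30 [35.6 36.1 36.5 37.3 37.8]
130 29 [36.5 37.1 37.3 38.  38.4]
140 29 [36.9 37.9 38.3 38.8 39.5]
150 29 [37.8 38.4 38.9 39.4 39.9]
160 29 [38.8 39.4 39.8 40.  40.6]
170 30 [39.4 40.  40.5 40.9 41.5]
180 28 [40.1 40.7 41.1 41.7 42.6]
190 32 [40.8 41.5 42.1 42.4 43.2]
200 28 [41.3 41.9 42.7 43.2 43.4]
210 35 [33.6 34.8 49.1 50.5 51.4]
220 30 [49.1 49.6 50.1 50.5 51. ]
230 19 [36.7 49.7 50.3 50.8 50.9]
240 19 [35.7 36.1 36.8 37.2 37.6]
250 19 [36.4 37.2 37.4 37.8 38.2]
260 20 [36.9 37.8 38.5 39.  39.3]
270 19 [37.8 38.3 38.9 39.4 40. ]
280 20 [39.3 39.6 40.  40.5 40.6]
290 19 [39.1 40.1 40.5 40.9 41.1]
300 21 [40.5 40.7 41.  41.9 42.1]
310 22 [41.1 41.4 41.8 42.4 42.9]
320 23 [40.7 41.4 42.6 43.1 43.3]
330 24 [41.8 49.4 49.8 50.  50.6]
340 30 [48.9 49.7 50.  50.2 50.7]
350 31 [34.9 36.3 43.1 49.9 50.7]
[268.63157895 326.31578947] 76 [ 0.5969 -0.1665  0.1456] -152.79353239897534 0.02087386178221329
[343.77941176 363.83823529] 68 [ 0.6318 -0.1678  0.1453] -33.50973151007587 0.019523614909059288
```

```bash
python3 - <<'E'
from h import *
z=np.load('w3.npz');w=z['w'];T=z['pos'];M=R.from_rotvec(z['rot']).as_matrix()
t=((w-T)@M*1000).reshape(-1,3);t=t[np.isfinite(t[:,0])&(np.hypot(t[:,0],t[:,1])<42)]
# tool frame: nut top face z~-25
top=t[(t[:,2]<-22)&(t[:,2]>-30)&(abs(t[:,0])<22)]
print('top z',np.percentile(top[:,2],[5,25,50,75,95]).round(1))
A=np.c_[top[:,:2],np.ones(len(top))];g=top[abs(top[:,2]-np.median(top[:,2]))<1.2];print('plane',np.linalg.lstsq(np.c_[g[:,:2],np.ones(len(g))],g[:,2],rcond=None)[0].round(4))
m=[]
for th in (60,120):
    u=np.array([np.cos(np.radians(th)),np.sin(np.radians(th))]);s=g[:,:2]@u;lo,hi=np.percentile(s,[.5,99.5]);m.append((lo+hi)/2);print(th,lo,hi)
print('cx',m[0]-m[1],'cy',(m[0]+m[1])/2/np.sin(np.pi/3))
fl=t[(t[:,2]<5)&(t[:,2]>-3)&(np.hypot(t[:,0],t[:,1])>29)&(t[:,1]<0)&(abs(t[:,0])<20)];print('flange top',np.median(fl[:,2]))
# bore inner circle: fit on top face inner edge
print('flange far edge y',np.percentile(fl[abs(fl[:,0])<4][:,1],1))
E
```

```text
top z [-24.9 -24.3 -23.9 -23.5 -22.6]
plane [ 6.00000e-04  0.00000e+00 -2.39675e+01]
60 -29.08636894459885 26.152667614011712
120 -27.617580417140744 27.615157759200795
cx -1.4656393363235942 cy -0.8475859875751155
flange top 1.0123015135528879
flange far edge y -36.04559928611939
```

>>> send_rows(motion=[{"jaw":50,"dx":-0.5,"dy":-8,"dz":0,"ax":0,"ay":0,"az":0},{"jaw":50,"dx":-0.5,"dy":-14,"dz":0,"ax":0,"ay":0,"az":0},{"jaw":50,"dx":-0.6,"dy":-15,"dz":0,"ax":0,"ay":0,"az":0},{"jaw":50,"dx":-0.6,"dy":-14,"dz":0,"ax":0,"ay":0,"az":0},{"jaw":50,"dx":-0.6,"dy":-8.3,"dz":0,"ax":0,"ay":0,"az":0},{"jaw":50,"dx":0,"dy":0,"dz":8,"ax":0,"ay":0,"az":0.1},{"jaw":50,"dx":0,"dy":0,"dz":8,"ax":0,"ay":0,"az":0.1},{"jaw":50,"dx":0,"dy":0,"dz":8,"ax":0,"ay":0,"az":0.1}])

```text
clock: 6.9
position: [0.5861, -0.1072, 0.1165]
ee_rot: [-3.128, -0.29, -0.002]
contact_force: [0.2, -0.4, -3.0]
gripper_width: 0.054
```

>>> send_rows(motion=[{"jaw":50,"dx":0,"dy":0,"dz":10,"ax":0,"ay":0,"az":0.1},{"jaw":50,"dx":0,"dy":0,"dz":10,"ax":0,"ay":0,"az":0.1},{"jaw":50,"dx":0,"dy":0,"dz":10,"ax":0,"ay":0,"az":0.078},{"jaw":50,"dx":0,"dy":0,"dz":8,"ax":0,"ay":0,"az":0},{"jaw":50,"dx":0,"dy":0,"dz":3,"ax":0,"ay":0,"az":0},{"jaw":50,"dx":0,"dy":0,"dz":0,"ax":0,"ay":0,"az":0},{"jaw":50,"dx":0,"dy":0,"dz":0,"ax":0,"ay":0,"az":0},{"jaw":50,"dx":0,"dy":0,"dz":0,"ax":0,"ay":0,"az":0}])

```text
clock: 7.57
position: [0.5866, -0.1078, 0.076]
ee_rot: [-3.138, 0.138, -0.002]
contact_force: [0.7, 0.2, -3.0]
gripper_width: 0.0538
```

```bash
cat > s.py <<'E'
from h import *
st=robot.get_state();T=np.array(st['position'])
print('t',round(st['clock'],2),'pos',(T*1000).round(1),'phi',round(phi(st)[0],1),phi(st)[1],'F',np.round(st['contact_force'],1),'M',np.round(st['moment'],2),'w',round(st['gripper_width']*1000,1),'j7',round(st['joint_positions'][6],2))
E
python3 s.py
```

```text
t 7.57 pos [ 586.6 -107.8   76. ] phi -5.1 [ 1.3e-03  1.0e-04 -1.0e+00] F [ 0.7  0.2 -3. ] M [-0.04  0.03  0.01] w 53.8 j7 0.25
```

>>> send_rows(motion=[{"jaw":50,"dx":-0.5,"dy":-1.0,"dz":3,"ax":0,"ay":0,"az":0},{"jaw":50,"dx":0,"dy":0,"dz":4,"ax":0,"ay":0,"az":0},{"jaw":50,"dx":0,"dy":0,"dz":4,"ax":0,"ay":0,"az":0},{"jaw":50,"dx":0,"dy":0,"dz":4,"ax":0,"ay":0,"az":0},{"jaw":50,"dx":0,"dy":0,"dz":4,"ax":0,"ay":0,"az":0},{"jaw":50,"dx":0,"dy":0,"dz":3,"ax":0,"ay":0,"az":0},{"jaw":50,"dx":0,"dy":0,"dz":2,"ax":0,"ay":0,"az":0},{"jaw":50,"dx":0,"dy":0,"dz":1,"ax":0,"ay":0,"az":0}])

```text
clock: 8.23
position: [0.5854, -0.1067, 0.0498]
ee_rot: [-3.138, 0.14, 0.001]
contact_force: [1.1, -0.2, -1.6]
gripper_width: 0.0543
```

```bash
python3 s.py
```

```text
t 8.23 pos [ 585.4 -106.7   49.8] phi -5.1 [-6.e-04  0.e+00 -1.e+00] F [ 1.1 -0.2 -1.6] M [-0.02  0.03  0.  ] w 54.3 j7 0.27
```

>>> send_rows(motion=[{"jaw":50,"dx":0,"dy":0,"dz":1.5,"ax":0,"ay":0,"az":0},{"jaw":50,"dx":0,"dy":0,"dz":1.5,"ax":0,"ay":0,"az":0},{"jaw":50,"dx":0,"dy":0,"dz":1.5,"ax":0,"ay":0,"az":0},{"jaw":50,"dx":0,"dy":0,"dz":1.5,"ax":0,"ay":0,"az":0},{"jaw":50,"dx":0,"dy":0,"dz":1.5,"ax":0,"ay":0,"az":0},{"jaw":50,"dx":0,"dy":0,"dz":1,"ax":0,"ay":0,"az":0},{"jaw":50,"dx":0,"dy":0,"dz":0,"ax":0,"ay":0,"az":0},{"jaw":50,"dx":0,"dy":0,"dz":0,"ax":0,"ay":0,"az":0}])

```text
clock: 8.9
position: [0.5856, -0.1066, 0.0418]
ee_rot: [-3.138, 0.14, 0.0]
contact_force: [0.6, -0.2, -2.6]
gripper_width: 0.054
```

```bash
python3 s.py
```

```text
t 8.9 pos [ 585.6 -106.6   41.8] phi -5.1 [-0.e+00  1.e-04 -1.e+00] F [ 0.6 -0.2 -2.6] M [ 0.04  0.02 -0.03] w 54.0 j7 0.27
```

Clean so far. Continue down in small steps to the ramp.

>>> send_rows(motion=[{"jaw":50,"dx":0,"dy":0,"dz":0.7,"ax":0,"ay":0,"az":0},{"jaw":50,"dx":0,"dy":0,"dz":0.7,"ax":0,"ay":0,"az":0},{"jaw":50,"dx":0,"dy":0,"dz":0.7,"ax":0,"ay":0,"az":0},{"jaw":50,"dx":0,"dy":0,"dz":0.7,"ax":0,"ay":0,"az":0},{"jaw":50,"dx":0,"dy":0,"dz":0.7,"ax":0,"ay":0,"az":0},{"jaw":50,"dx":0,"dy":0,"dz":0.5,"ax":0,"ay":0,"az":0},{"jaw":50,"dx":0,"dy":0,"dz":0,"ax":0,"ay":0,"az":0},{"jaw":50,"dx":0,"dy":0,"dz":0,"ax":0,"ay":0,"az":0}])

```text
clock: 9.57
position: [0.5857, -0.1067, 0.0379]
ee_rot: [-3.138, 0.14, -0.0]
contact_force: [-0.2, -0.2, -2.0]
gripper_width: 0.0541
```

```bash
python3 s.py
```

```text
t 9.57 pos [ 585.7 -106.7   37.9] phi -5.1 [ 1.e-04  1.e-04 -1.e+00] F [-0.2 -0.2 -2. ] M [0.07 0.07 0.04] w 54.1 j7 0.27
```

>>> send_rows(motion=[{"jaw":50,"dx":0,"dy":0,"dz":0.5,"ax":0,"ay":0,"az":0},{"jaw":50,"dx":0,"dy":0,"dz":0.5,"ax":0,"ay":0,"az":0},{"jaw":50,"dx":0,"dy":0,"dz":0.5,"ax":0,"ay":0,"az":0},{"jaw":50,"dx":0,"dy":0,"dz":0.5,"ax":0,"ay":0,"az":0},{"jaw":50,"dx":0,"dy":0,"dz":0,"ax":0,"ay":0,"az":0},{"jaw":50,"dx":0,"dy":0,"dz":0,"ax":0,"ay":0,"az":0},{"jaw":50,"dx":0,"dy":0,"dz":0,"ax":0,"ay":0,"az":0},{"jaw":50,"dx":0,"dy":0,"dz":0,"ax":0,"ay":0,"az":0}])

```text
clock: 10.23
position: [0.5859, -0.1067, 0.0374]
ee_rot: [-3.138, 0.14, -0.001]
contact_force: [-4.6, 0.7, 10.1]
gripper_width: 0.0538
```

```bash
python3 s.py
```

```text
t 10.23 pos [ 585.9 -106.7   37.4] phi -5.1 [ 4.e-04  9.e-04 -1.e+00] F [-4.6  0.7 10.1] M [0.27 1.03 0.02] w 53.8 j7 0.28
```

>>> send_rows(motion=[{"jaw":50,"dx":-0.4,"dy":0,"dz":0,"ax":0,"ay":0,"az":-0.05},{"jaw":50,"dx":0,"dy":0,"dz":-0.2,"ax":0,"ay":0,"az":-0.05},{"jaw":50,"dx":0,"dy":0,"dz":-0.2,"ax":0,"ay":0,"az":-0.05},{"jaw":50,"dx":0,"dy":0,"dz":-0.2,"ax":0,"ay":0,"az":-0.05},{"jaw":50,"dx":0,"dy":0,"dz":-0.2,"ax":0,"ay":0,"az":-0.05},{"jaw":50,"dx":0,"dy":0,"dz":-0.2,"ax":0,"ay":0,"az":-0.05},{"jaw":50,"dx":0,"dy":0,"dz":-0.2,"ax":0,"ay":0,"az":0},{"jaw":50,"dx":0,"dy":0,"dz":-0.1,"ax":0,"ay":0,"az":0}])

```text
clock: 10.9
position: [0.5869, -0.1067, 0.0388]
ee_rot: [3.124, 0.331, 0.006]
contact_force: [-1.9, 0.5, 6.0]
gripper_width: 0.054
```

```bash
python3 s.py
```

```text
t 10.9 pos [ 586.9 -106.7   38.8] phi 12.1 [ 3.5e-03  2.0e-04 -1.0e+00] F [-1.9  0.5  6. ] M [0.05 0.19 0.09] w 54.0 j7 0.55
```

>>> send_rows(motion=[{"jaw":50,"dx":0,"dy":0,"dz":0,"ax":0,"ay":0,"az":-0.035},{"jaw":50,"dx":0,"dy":0,"dz":-0.1,"ax":0,"ay":0,"az":-0.035},{"jaw":50,"dx":0,"dy":0,"dz":-0.15,"ax":0,"ay":0,"az":-0.035},{"jaw":50,"dx":0,"dy":0,"dz":-0.15,"ax":0,"ay":0,"az":-0.035},{"jaw":50,"dx":0,"dy":0,"dz":-0.15,"ax":0,"ay":0,"az":-0.035},{"jaw":50,"dx":0,"dy":0,"dz":-0.15,"ax":0,"ay":0,"az":-0.035},{"jaw":50,"dx":0,"dy":0,"dz":0,"ax":0,"ay":0,"az":0},{"jaw":50,"dx":0,"dy":0,"dz":0,"ax":0,"ay":0,"az":0}])

```text
clock: 11.57
position: [0.5871, -0.1066, 0.0396]
ee_rot: [3.072, 0.657, 0.006]
contact_force: [-0.1, 1.2, 6.9]
gripper_width: 0.054
```

```bash
python3 s.py
```

```text
t 11.57 pos [ 587.1 -106.6   39.6] phi 24.1 [ 3.9e-03  3.0e-04 -1.0e+00] F [-0.1  1.2  6.9] M [ 0.12  0.16 -0.  ] w 54.0 j7 0.74
```

>>> send_rows(motion=[{"jaw":50,"dx":0,"dy":0,"dz":-0.1,"ax":0,"ay":0,"az":-0.03},{"jaw":50,"dx":0,"dy":0,"dz":-0.1,"ax":0,"ay":0,"az":-0.03},{"jaw":50,"dx":0,"dy":0,"dz":-0.1,"ax":0,"ay":0,"az":-0.03},{"jaw":50,"dx":0,"dy":0,"dz":-0.1,"ax":0,"ay":0,"az":-0.03},{"jaw":50,"dx":0,"dy":0,"dz":0,"ax":0,"ay":0,"az":0},{"jaw":50,"dx":0,"dy":0,"dz":0,"ax":0,"ay":0,"az":0},{"jaw":50,"dx":0,"dy":0,"dz":0,"ax":0,"ay":0,"az":0},{"jaw":50,"dx":0,"dy":0,"dz":0,"ax":0,"ay":0,"az":0}])

```text
clock: 12.23
position: [0.5865, -0.1066, 0.0388]
ee_rot: [3.027, 0.839, 0.004]
contact_force: [3.6, 0.1, 0.8]
gripper_width: 0.0539
```

```bash
python3 s.py
```

```text
t 12.23 pos [ 586.5 -106.6   38.8] phi 31.0 [ 2.5e-03 -2.0e-04 -1.0e+00] F [3.6 0.1 0.8] M [ 0.02 -0.84  0.07] w 53.9 j7 0.85
```

>>> send_rows(motion=[{"jaw":50,"dx":0,"dy":0,"dz":0.5,"ax":0,"ay":0,"az":-0.02},{"jaw":50,"dx":0,"dy":0,"dz":0.5,"ax":0,"ay":0,"az":0},{"jaw":50,"dx":0,"dy":0,"dz":0.5,"ax":0,"ay":0,"az":0},{"jaw":50,"dx":0,"dy":0,"dz":0,"ax":0,"ay":0,"az":0},{"jaw":50,"dx":0,"dy":0,"dz":0,"ax":0,"ay":0,"az":0},{"jaw":50,"dx":0,"dy":0,"dz":0,"ax":0,"ay":0,"az":0},{"jaw":50,"dx":0,"dy":0,"dz":0,"ax":0,"ay":0,"az":0},{"jaw":50,"dx":0,"dy":0,"dz":0,"ax":0,"ay":0,"az":0}])

```text
clock: 12.9
position: [0.5861, -0.1065, 0.0372]
ee_rot: [3.018, 0.87, 0.003]
contact_force: [5.0, 0.9, 4.9]
gripper_width: 0.0542
```

```bash
python3 s.py
```

```text
t 12.9 pos [ 586.1 -106.5   37.2] phi 32.2 [ 1.7e-03  1.0e-04 -1.0e+00] F [5.  0.9 4.9] M [ 0.2  -1.11  0.13] w 54.2 j7 0.87
```

>>> send_rows(motion=[{"jaw":50,"dx":0.4,"dy":0.3,"dz":0,"ax":0,"ay":0,"az":-0.01},{"jaw":50,"dx":0.2,"dy":0.1,"dz":0.5,"ax":0,"ay":0,"az":0},{"jaw":50,"dx":0,"dy":0,"dz":0.5,"ax":0,"ay":0,"az":0},{"jaw":50,"dx":0,"dy":0,"dz":0.5,"ax":0,"ay":0,"az":0},{"jaw":50,"dx":0,"dy":0,"dz":0,"ax":0,"ay":0,"az":0},{"jaw":50,"dx":0,"dy":0,"dz":0,"ax":0,"ay":0,"az":0},{"jaw":50,"dx":0,"dy":0,"dz":0,"ax":0,"ay":0,"az":0},{"jaw":50,"dx":0,"dy":0,"dz":0,"ax":0,"ay":0,"az":0}])

```text
clock: 13.57
position: [0.5851, -0.1067, 0.0342]
ee_rot: [-3.014, -0.884, 0.003]
contact_force: [5.6, 0.5, -6.1]
gripper_width: 0.0541
```

```bash
python3 s.py
```

```text
t 13.57 pos [ 585.1 -106.7   34.2] phi 32.7 [-1.9e-03 -1.0e-04 -1.0e+00] F [ 5.6  0.5 -6.1] M [ 0.07 -1.05 -0.03] w 54.1 j7 0.88
```

>>> send_rows(motion=[{"jaw":50,"dx":0,"dy":0,"dz":0,"ax":0,"ay":0,"az":0},{"jaw":50,"dx":0,"dy":0,"dz":0,"ax":0,"ay":0,"az":0},{"jaw":50,"dx":0,"dy":0,"dz":0,"ax":0,"ay":0,"az":0},{"jaw":50,"dx":0,"dy":0,"dz":0,"ax":0,"ay":0,"az":0},{"jaw":50,"dx":0,"dy":0,"dz":0,"ax":0,"ay":0,"az":0},{"jaw":50,"dx":0,"dy":0,"dz":0,"ax":0,"ay":0,"az":0},{"jaw":50,"dx":0,"dy":0,"dz":0,"ax":0,"ay":0,"az":0},{"jaw":50,"dx":0,"dy":0,"dz":0,"ax":0,"ay":0,"az":0}])

```text
clock: 14.23
position: [0.5851, -0.1067, 0.0345]
ee_rot: [-3.014, -0.884, 0.003]
contact_force: [4.4, -0.4, -11.8]
gripper_width: 0.054
```

```bash
python3 s.py; python3 - <<'E'
from h import *
st=robot.get_state();im,d=imaging.capture('wrist');w=cloud('wrist',d,st)
save('w4.png',im[140:440,160:480],1.8)
T=np.array(st['position']);M=R.from_rotvec(st['ee_rot']).as_matrix();t=((w-T)@M*1000).reshape(-1,3);t=t[np.isfinite(t[:,0])&(np.hypot(t[:,0],t[:,1])<42)]
r=np.hypot(t[:,0]+1.5,t[:,1]+.9);g=t[(t[:,2]<-20)&(t[:,2]>-28)&(abs(t[:,0])<21)&(r>23.5)&(r<30)]
md=np.median(g[:,2]);g=g[abs(g[:,2]-md)<1.2];print('top rel',md,'plane',np.linalg.lstsq(np.c_[g[:,:2],np.ones(len(g))],g[:,2],rcond=None)[0].round(4))
E
```

```text
t 14.23 pos [ 585.1 -106.7   34.5] phi 32.7 [-1.8e-03  1.0e-04 -1.0e+00] F [  4.4  -0.4 -11.8] M [-0.12 -0.79  0.02] w 54.0 j7 0.88
top rel -23.87500614903114 plane [ 1.60000e-03  1.00000e-03 -2.39362e+01]
```

View pics/w4.png

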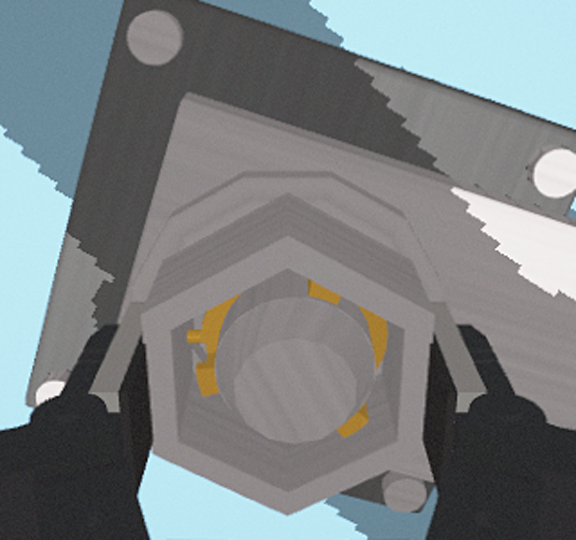

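>>> send_rows(motion=[{"jaw":50,"dx":0,"dy":0,"dz":0.5,"ax":0,"ay":0,"az":0},{"jaw":50,"dx":0,"dy":0,"dz":0.5,"ax":0,"ay":0,"az":0},{"jaw":50,"dx":0,"dy":0,"dz":0.5,"ax":0,"ay":0,"az":0},{"jaw":50,"dx":0,"dy":0,"dz":0.5,"ax":0,"ay":0,"az":0},{"jaw":50,"dx":0,"dy":0,"dz":0,"ax":0,"ay":0,"az":0},{"jaw":50,"dx":0,"dy":0,"dz":0,"ax":0,"ay":0,"az":0},{"jaw":50,"dx":0,"dy":0,"dz":0,"ax":0,"ay":0,"az":0},{"jaw":50,"dx":0,"dy":0,"dz":0,"ax":0,"ay":0,"az":0}])

```text
clock: 14.95
position: [0.5863, -0.1067, 0.0336]
ee_rot: [3.014, 0.885, 0.001]
contact_force: [-0.8, -0.1, -2.5]
gripper_width: 0.0543
```

```bash
python3 s.py
```

```text
t 14.95 pos [ 586.3 -106.7   33.6] phi 32.7 [ 7.e-04  1.e-04 -1.e+00] F [-0.8 -0.1 -2.5] M [0.02 0.03 0.01] w 54.3 j7 0.88
```

>>> send_rows(motion=[{"jaw":50,"dx":0,"dy":0,"dz":0.4,"ax":0,"ay":0,"az":0},{"jaw":50,"dx":0,"dy":0,"dz":0.4,"ax":0,"ay":0,"az":0},{"jaw":50,"dx":0,"dy":0,"dz":0.4,"ax":0,"ay":0,"az":0},{"jaw":50,"dx":0,"dy":0,"dz":0.3,"ax":0,"ay":0,"az":0},{"jaw":50,"dx":0,"dy":0,"dz":0,"ax":0,"ay":0,"az":0},{"jaw":50,"dx":0,"dy":0,"dz":0,"ax":0,"ay":0,"az":0},{"jaw":50,"dx":0,"dy":0,"dz":0,"ax":0,"ay":0,"az":0},{"jaw":50,"dx":0,"dy":0,"dz":0,"ax":0,"ay":0,"az":0}])

```text
clock: 15.62
position: [0.586, -0.1066, 0.0318]
ee_rot: [-3.014, -0.885, -0.0]
contact_force: [-0.8, -0.0, -1.3]
gripper_width: 0.054
```

```bash
python3 s.py
```

```text
t 15.62 pos [ 586.  -106.6   31.8] phi 32.7 [ 2.e-04  1.e-04 -1.e+00] F [-0.8 -0.  -1.3] M [ 0.01  0.05 -0.01] w 54.0 j7 0.88
```

>>> send_rows(motion=[{"jaw":50,"dx":0,"dy":0,"dz":-0.3,"ax":0,"ay":0,"az":0},{"jaw":50,"dx":0,"dy":0,"dz":0.3,"ax":0,"ay":0,"az":0.07},{"jaw":50,"dx":0,"dy":0,"dz":0.3,"ax":0,"ay":0,"az":0.07},{"jaw":50,"dx":0,"dy":0,"dz":0.3,"ax":0,"ay":0,"az":0.07},{"jaw":50,"dx":0,"dy":0,"dz":0.3,"ax":0,"ay":0,"az":0.07},{"jaw":50,"dx":0,"dy":0,"dz":0.3,"ax":0,"ay":0,"az":0.07},{"jaw":50,"dx":0,"dy":0,"dz":0,"ax":0,"ay":0,"az":0},{"jaw":50,"dx":0,"dy":0,"dz":0,"ax":0,"ay":0,"az":0}])

```text
clock: 16.28
position: [0.586, -0.1066, 0.0304]
ee_rot: [3.122, 0.35, 0.0]
contact_force: [-0.5, 1.0, -2.5]
gripper_width: 0.0538
```

```bash
python3 s.py
```

```text
t 16.28 pos [ 586.  -106.6   30.4] phi 12.8 [ 1.e-04 -2.e-04 -1.e+00] F [-0.5  1.  -2.5] M [-0.03 -0.01  0.01] w 53.8 j7 0.57
```

>>> send_rows(motion=[{"jaw":50,"dx":0,"dy":0,"dz":0.35,"ax":0,"ay":0,"az":0.08},{"jaw":50,"dx":0,"dy":0,"dz":0.35,"ax":0,"ay":0,"az":0.08},{"jaw":50,"dx":0,"dy":0,"dz":0.35,"ax":0,"ay":0,"az":0.08},{"jaw":50,"dx":0,"dy":0,"dz":0.35,"ax":0,"ay":0,"az":0.08},{"jaw":50,"dx":0,"dy":0,"dz":0.35,"ax":0,"ay":0,"az":0.08},{"jaw":50,"dx":0,"dy":0,"dz":0.35,"ax":0,"ay":0,"az":0.08},{"jaw":50,"dx":0,"dy":0,"dz":0,"ax":0,"ay":0,"az":0},{"jaw":50,"dx":0,"dy":0,"dz":0,"ax":0,"ay":0,"az":0}])

```text
clock: 16.95
position: [0.5859, -0.1066, 0.0284]
ee_rot: [3.116, -0.4, -0.0]
contact_force: [-0.2, -0.0, -1.3]
gripper_width: 0.0536
```

```bash
python3 s.py
```

```text
t 16.95 pos [ 585.9 -106.6   28.4] phi -14.6 [-1.e-04 -1.e-04 -1.e+00] F [-0.2 -0.  -1.3] M [-0.03  0.04 -0.01] w 53.6 j7 0.13
```

>>> send_rows(motion=[{"jaw":50,"dx":0,"dy":0,"dz":0.18,"ax":0,"ay":0,"az":0.04},{"jaw":50,"dx":0,"dy":0,"dz":0.18,"ax":0,"ay":0,"az":0.04},{"jaw":50,"dx":0,"dy":0,"dz":0.18,"ax":0,"ay":0,"az":0.04},{"jaw":50,"dx":0,"dy":0,"dz":0.18,"ax":0,"ay":0,"az":0.04},{"jaw":50,"dx":0,"dy":0,"dz":0.18,"ax":0,"ay":0,"az":0.04},{"jaw":50,"dx":0,"dy":0,"dz":0,"ax":0,"ay":0,"az":0},{"jaw":50,"dx":0,"dy":0,"dz":0,"ax":0,"ay":0,"az":0},{"jaw":50,"dx":0,"dy":0,"dz":0,"ax":0,"ay":0,"az":0}])

```text
clock: 17.62
position: [0.586, -0.1066, 0.0275]
ee_rot: [-3.06, 0.711, 0.0]
contact_force: [-0.2, -0.1, -3.2]
gripper_width: 0.0538
```

```bash
python3 s.py
```

```text
t 17.62 pos [ 586.  -106.6   27.5] phi -26.2 [ 0.e+00  3.e-04 -1.e+00] F [-0.2 -0.1 -3.2] M [-0.04  0.05 -0.01] w 53.8 j7 -0.05
```

>>> send_rows(motion=[{"jaw":50,"dx":0,"dy":0,"dz":0.13,"ax":0,"ay":0,"az":0.03},{"jaw":50,"dx":0,"dy":0,"dz":0.13,"ax":0,"ay":0,"az":0.03},{"jaw":50,"dx":0,"dy":0,"dz":0.13,"ax":0,"ay":0,"az":0.03},{"jaw":50,"dx":0,"dy":0,"dz":0.13,"ax":0,"ay":0,"az":0.03},{"jaw":50,"dx":0,"dy":0,"dz":0.13,"ax":0,"ay":0,"az":0.03},{"jaw":50,"dx":0,"dy":0,"dz":0,"ax":0,"ay":0,"az":0},{"jaw":50,"dx":0,"dy":0,"dz":0,"ax":0,"ay":0,"az":0},{"jaw":50,"dx":0,"dy":0,"dz":0,"ax":0,"ay":0,"az":0}])

```text
clock: 18.28
position: [0.5863, -0.1066, 0.0271]
ee_rot: [-2.997, 0.94, -0.001]
contact_force: [0.4, -0.1, -0.6]
gripper_width: 0.054
```

```bash
python3 s.py
```

```text
t 18.28 pos [ 586.3 -106.6   27.1] phi -34.8 [ 7.e-04  2.e-04 -1.e+00] F [ 0.4 -0.1 -0.6] M [ 0.08 -0.15  0.02] w 54.0 j7 -0.19
```

>>> send_rows(motion=[{"jaw":50,"dx":0,"dy":0,"dz":0.15,"ax":0,"ay":0,"az":0.03},{"jaw":50,"dx":0,"dy":0,"dz":0.15,"ax":0,"ay":0,"az":0.03},{"jaw":50,"dx":0,"dy":0,"dz":0.1,"ax":0,"ay":0,"az":0},{"jaw":50,"dx":0,"dy":0,"dz":0,"ax":0,"ay":0,"az":0},{"jaw":50,"dx":0,"dy":0,"dz":0,"ax":0,"ay":0,"az":0},{"jaw":50,"dx":0,"dy":0,"dz":0,"ax":0,"ay":0,"az":0},{"jaw":50,"dx":0,"dy":0,"dz":0,"ax":0,"ay":0,"az":0},{"jaw":50,"dx":0,"dy":0,"dz":0,"ax":0,"ay":0,"az":0}])

```text
clock: 18.95
position: [0.5867, -0.1066, 0.027]
ee_rot: [-2.967, 1.03, -0.002]
contact_force: [1.8, 0.6, 4.1]
gripper_width: 0.0541
```

```bash
python3 s.py
```

```text
t 18.95 pos [ 586.7 -106.6   27. ] phi -38.3 [ 1.5e-03  1.0e-04 -1.0e+00] F [1.8 0.6 4.1] M [ 0.1  -0.43  0.12] w 54.1 j7 -0.24
```

>>> send_rows(motion=[{"jaw":50,"dx":0,"dy":0,"dz":-0.5,"ax":0,"ay":0,"az":0},{"jaw":50,"dx":0,"dy":0,"dz":0,"ax":0,"ay":0,"az":0},{"jaw":60,"dx":0,"dy":0,"dz":0,"ax":0,"ay":0,"az":0},{"jaw":70,"dx":0,"dy":0,"dz":0,"ax":0,"ay":0,"az":0},{"jaw":85,"dx":0,"dy":0,"dz":0,"ax":0,"ay":0,"az":0},{"jaw":85,"dx":0,"dy":0,"dz":0,"ax":0,"ay":0,"az":0},{"jaw":85,"dx":0,"dy":0,"dz":0,"ax":0,"ay":0,"az":0},{"jaw":85,"dx":0,"dy":0,"dz":0,"ax":0,"ay":0,"az":0}])

```text
clock: 19.62
position: [0.5858, -0.1067, 0.0268]
ee_rot: [2.967, -1.032, -0.001]
contact_force: [0.1, 1.1, 0.6]
gripper_width: 0.0849
```

>>> send_rows(motion=[{"jaw":85,"dx":0,"dy":0,"dz":-8,"ax":0,"ay":0,"az":0},{"jaw":85,"dx":0,"dy":0,"dz":-12,"ax":0,"ay":0,"az":0},{"jaw":85,"dx":0,"dy":0,"dz":-15,"ax":0,"ay":0,"az":0},{"jaw":85,"dx":0,"dy":0,"dz":-20,"ax":0,"ay":0,"az":0},{"jaw":85,"dx":0,"dy":0,"dz":-20,"ax":0,"ay":0,"az":0},{"jaw":85,"dx":0,"dy":0,"dz":-20,"ax":0,"ay":0,"az":0},{"jaw":85,"dx":0,"dy":0,"dz":-10,"ax":0,"ay":0,"az":0},{"jaw":85,"dx":0,"dy":0,"dz":-2,"ax":0,"ay":0,"az":0}])

```text
clock: 20.28
position: [0.5877, -0.1071, 0.1372]
ee_rot: [-2.966, 1.031, -0.007]
contact_force: [0.4, -0.2, -0.4]
gripper_width: 0.0854
```

```bash
python3 s.py; python3 - <<'E'
from h import *
st=robot.get_state();im,d=imaging.capture('wrist');w=cloud('wrist',d,st)
save('w5.png',im)
p=w.reshape(-1,3);r=np.hypot(p[:,0]-.586,p[:,1]+.106)
f,n=hexfit(w,(.586,-.106),.047,.056,.036);print(f,n)
def plane(m,name):
    g=p[m];z=np.median(g[:,2]);g=g[abs(g[:,2]-z)<.0015];c=np.linalg.lstsq(np.c_[g[:,0]-.586,g[:,1]+.106,np.ones(len(g))],g[:,2],rcond=None)[0];print(name,len(g),c.round(4))
plane((r>.0235)&(r<.027)&(p[:,2]>.045),'hex top')
plane((r>.032)&(r<.0345)&(p[:,2]>.023)&(p[:,2]<.032),'flange top')
plane((r>.037)&(r<.05)&(p[:,2]>.016)&(p[:,2]<.025),'plate')
E
```

```text
t 20.28 pos [ 587.7 -107.1  137.2] phi -38.3 [ 5.2e-03  3.0e-04 -1.0e+00] F [ 0.4 -0.2 -0.4] M [ 0.04 -0.03  0.02] w 85.4 j7 -0.32
[ 0.1641 21.      0.5859 -0.1067  0.0548  0.0547  0.0545] 3643
hex top 1170 [0.0005 0.0007 0.0512]
flange top 704 [-0.0011 -0.0005  0.026 ]
plate 4076 [ 0.0002 -0.0013  0.021 ]
```

View pics/w5.png

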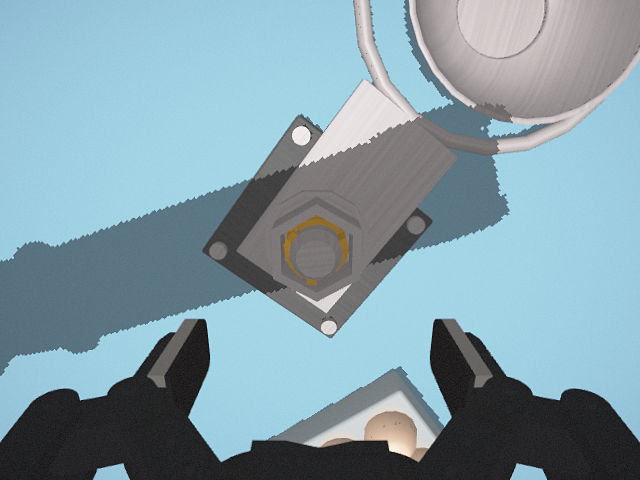

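The released nut sits level on the clamp plate, centred round the stud at about (316, 250). Its flange top is 5.0 mm above the plate and its hex top 30.2 mm, so it is flush. The bowl and eggs look undisturbed.

```bash
python3 - <<'E'
from h import *
im,d=imaging.capture('top');w=cloud('top',d)
for t in ['bowl','eggs','bottle']:
    r=imaging.masks_of(t,'top')
    if r: print(t,np.round(r[0]['rect']),np.nanmedian(w[r[0]['mask']],0).round(3))
print(robot.finish_job())
E
```

```text
bowl [305. 128. 371. 189.] [ 0.781 -0.062  0.023]
eggs [414. 254. 511. 324.] [ 0.484 -0.332  0.036]
bottle [185. 282. 221. 314.] [0.474 0.223 0.114]
the job is handed in; nothing more can be done
None
```

The grey steel nut is screwed home flush on the clamp plate, released, and the job is handed in. The clock stood at about 20.5 s of the 72 s allowed.

- **Setting on:** I set the nut on the stud's ramps, 10.5 mm above the plate, where the camera's height map of the thread had predicted.
- **Backing off:** I turned it back about 37° under a push of roughly 9–13 N until it dropped into the thread, 5 mm above the plate.
- **Screwing down:** I turned it 71° clockwise, following the lead. It met the plate with about 7 N; then I eased off the load, opened the fingers and lifted clear.

**Last checks:**
- The flange top is 5.0 mm and the hex top 30.2 mm above the plate, so the nut lies flush and level, and the fingers are clear of it.
- The bowl, eggs and bottle are within 1–2 mm of where they started, which is within measuring noise.
- The highest wrist reading at the checks was about 12 N; peaks between checks were not recorded. It came right after the drop: the nut had fallen below the commanded height and was pulling the tool down. Lowering 2 mm cleared it.

The wrist camera's readings were off by 1.5 to 2.4 mm sideways. I corrected 1.5 mm of that before placing the nut. No check failed.

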